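Release the glued shelf bracket from its toggle clamp

TASK

The glue on the pale wooden angle bracket in the clamping jig has set. Swing the clamp's red-handled arm up and over past upright so that it stays open by itself, then lift the bracket out of the jig and set it down, not drop it, standing on its foot on the floor of the wooden tray. Leave the clamp open and leave the blue bracket where it stands.

Things in the scene. Friction and masses are not known exactly. Their poses are not given: they have to be found in the camera images.
- clamp_grip (a point): Centre of the clamp's red handle (20 dia x 52 mm), 82 mm up when closed (start). Turns with the arm: y along the hinge, x towards it, z up when closed; hinge 130 mm along x, 22 mm along -z. Opens handle up, then over to +x; stop at 126 deg, tip then 170 mm up. Swings under 3 N: falls shut before upright, stays open from 10 deg past. Pinch across y from above, fingers down; it pivots in them.
- bracket: Pale wooden L-bracket, 80 g, under the clamp on an 18 mm jig board, loose between 8 mm strips. Origin: centre of foot's underside, z up. Foot 80 (x) x 60 (y) x 12 mm; upright leg along the +y edge: y +18 to +30 mm, 80 mm long, top 73 mm above the underside, the place to grip (across 12 mm). Its x, y start along clamp_grip's. The arm lies over the foot, beside the leg.
- tray: Shallow open tray of brown wood fixed to the table, outside 210 (x) x 170 (y) x 26 mm high, walls and floor 7 mm thick. Origin: centre of its underside on the table; z up.
- spare: Blue bracket of the same shape, size and axes, standing loose on the table to one side of the jig and tray. Leave it alone. Origin: centre of its foot's underside.
There are look-alikes about, which are no part of the job. What is shaped like the bracket but orange or pink is not meant.

How it is judged:
By the outcome, as a careful person would: the job done as asked, in the order asked, and still so for the second after the job is handed in, with the robot touching nothing.
It also fails if it takes over 58 s, if anything falls off the work surface, if the arm or the gripper's body presses on something with over 40 N, if the wrist force passes 120 N, or if a joint passes its speed limit or range.

ROBOT

A 7-joint arm with a two-finger parallel gripper is mounted at the origin on the work surface. World frame = base frame: x ahead of the robot, y to its left, z up, the work surface at z = 0. Lengths are in m, angles in rad, forces in N, time in s.
With the tool pointing down it reaches from about 0.425 to 1.025 m from the base axis. Payload 9.4 kg.
Tool frame: the origin (TCP) lies at the very end of the fingers, on their centre line; the grasp point (between the pads) lies 19 mm behind it; x points along the fingers, z is the direction in which the jaws open and shut, and the axes are right-handed (so a half turn about x gives the same grasp; the last joint's range is limited). The gripper opens to 93 mm and grips with 3 to 60 N. Pads are 15 mm wide; open, the fingers measure 128 mm over their backs; the gripper's body (75 mm by 188 mm) begins 65 mm behind the grasp point.
Start: joints at [1.163, 0.599, -0.003, 1.599, 0.002, 0.943, -0.08], TCP at [0.235, -0.686, 0.219] pointing down, gripper open.
Joint ranges: [-2.57, 2.57], [-0.35, 1.97], [-1.29, 1.29], [0.11, 2.56], [-1.05, 4.19], [0.11, 1.86], [-2.63, 2.63]. Speed limits (rad/s): [2.22, 2.22, 3.01, 3.01, 3.14, 3.14, 3.14].

INTERFACE

Orientations are given as a 3x3 rotation matrix whose columns are the frame's x, y, z axes.
In Python, from station import env gives the robot as it stands.
- The arm moves only by the shell command python3 -m creep 'ROWS' [FORCE]. ROWS is JSON, a list of rows, each an object with "rotation": the turn, a rotation vector about the tool's x, y, z in rad, a list of three; "dp": the shift along the tool's x, y, z in mm, a list of three; "hand": the opening in per cent of the stroke, from 0 (shut) to 100 (fully open). A call has exactly 10 rows; each row shifts and turns the commanded pose from where the row before left it, along the tool's axes as they then stand; what a row does not reach is not made up. A row lasts 1/12 s, in which the tool goes at most 41.7 mm and 7.16 degrees, less where a joint would pass 70% of its speed; a pose out of reach is approached as far as the arm can. A call with a gripper value outside its range is refused whole. The fingers move at their own pace and stop on an object; FORCE is the grip in N (left out, the last holds). Time passes only in rows, so rows that do not move let the fingers close, or fill a call up. It gives the time, the measured TCP pose, the force and the opening at its end, in the units of the state.
- env.get_state(): the state, without advancing time (a new reading comes with each control period).
- env.camera(name): name is "scene" or "top" or "wrist"; returns (picture, depth): 420x560x3 uint8, red, green, blue; 420x560 float32, m along the optical axis (not along the pixel's ray), 0 where there is no reading.
- env.camera_model(name): a dict with "fx", "fy", "cx", "cy" (pixels), "rvec" (rotation vector, rad) and "tvec" (3), from world to camera coordinates, as OpenCV has them. Camera axes: x right, y down, z forward; pixel columns grow to the right and rows downward; lengths in m; the calibration is good to about 2 mm. A picture is of the moment at which its call begins: read the wrist's pose just before it. camera_model takes no time and is no camera call; for the wrist camera it gives the pose at the moment of the call.
- env.finish_job(): hands the job in, once; it reports no verdict.
Trained networks look in the newest picture that a camera, given by its name, has taken for a name from the list of things; names that differ only in an ending like _2 or _b are one class to them, and where a whole thing is asked for, a point or a joint stands for the part that bears it (a point fixed in the world has none). Each returns a list of dicts, best first, with "confidence" (0 to 1); they miss things now and then, are a little off and sometimes report something else, mostly with a low value. They report only what shows in the picture. A call takes as long as a camera call. They do not tell look-alikes from the thing itself.
- env.outline_of(camera, name): "mask" (420x560 bool, what is visible of it) and "box" ([left, top, right, bottom] in pixels, round what is visible of it).
- env.place_of(camera, name): "centre" ([column, row] in pixels: a listed point, or the origin of a listed thing).
The state is a dict: "time": time; "joint_positions": joint angles; "qd": joint speeds; "effort": joint torques, N m; "tcp_pos": TCP position; "ee_rot": TCP orientation; "force": force on the tool from outside, world axes, zero at the start; "torque": the same for the moment, N m; "width": opening from 0.0 (shut) to 1.0 (fully open).
Only numpy, scipy, OpenCV 4.12 (cv2) and the standard library are available. Lean on these libraries where they do the work, as an engineer would, in place of code of your own. Each camera call takes 0.05 s, during which the arm holds its last target.

## Working session

There is one attempt and no reset: what is moved stays moved. The work goes in short steps, Python scripts to look and compute and a shell command to move; the robot and the scene stay as the last step left them, time stands still between calls to the robot, and variables do not carry over. Pictures are saved under pics/ and viewed, and the job is handed in when it is done.

```bash
ls; mkdir -p pics
cat > h.py <<'E'
import numpy as np, cv2
from station import env
def save(n,im): cv2.imwrite('pics/'+n+'.png',cv2.cvtColor(im,cv2.COLOR_RGB2BGR))
def cam(n):
    m=env.camera_model(n);R=cv2.Rodrigues(np.array(m['rvec'],float))[0];return m,R,np.array(m['tvec'],float).ravel()
def cloud(n,d,M=None):
    m,R,t=M or cam(n)
    v,u=np.mgrid[:d.shape[0],:d.shape[1]]
    P=np.stack([(u-m['cx'])/m['fx']*d,(v-m['cy'])/m['fy']*d,d],-1)
    return (P-t)@R   # world
def proj(n,p,M=None):
    m,R,t=M or cam(n); c=R@np.array(p,float)+t
    return c[0]/c[2]*m['fx']+m['cx'],c[1]/c[2]*m['fy']+m['cy']
E
python3 - <<'E'
from h import *
for n in ['scene','top']:
    p,d=env.camera(n); save(n+'0',p); np.savez(n+'0.npz',p=p,d=d)
    for k in ['clamp_grip','bracket','tray','spare']:
        print(n,k,[(np.round(r['centre']).tolist(),round(r['confidence'],2)) for r in env.place_of(n,k)])
s=env.get_state();print(s['time'],s['tcp_pos'],np.round(s['ee_rot'],3),s['width'],s['force'])
E
```

```text
pics
scene clamp_grip [([165.0, 250.0], 0.6)]
scene bracket [([176.0, 232.0], 0.92), ([200.0, 265.0], 0.83), ([198.0, 326.0], 0.63)]
scene tray [([320.0, 198.0], 0.85)]
scene spare [([394.0, 181.0], 0.66)]
top clamp_grip [([393.0, 213.0], 0.69)]
top bracket [([364.0, 219.0], 0.9), ([383.0, 157.0], 0.87)]
top tray [([200.0, 254.0], 0.82)]
top spare [([103.0, 251.0], 0.63)]
0.5 [ 0.23547382 -0.68566896  0.21856648] [[-0.     0.946  0.325]
 [ 0.     0.325 -0.946]
 [-1.    -0.    -0.   ]] 1.0018302120343734 [ 0.59678466 -1.26934842  0.70266596]
```

View pics/scene0.png

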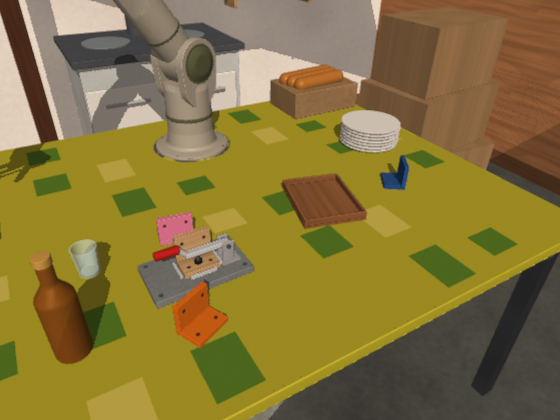

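View pics/top0.png

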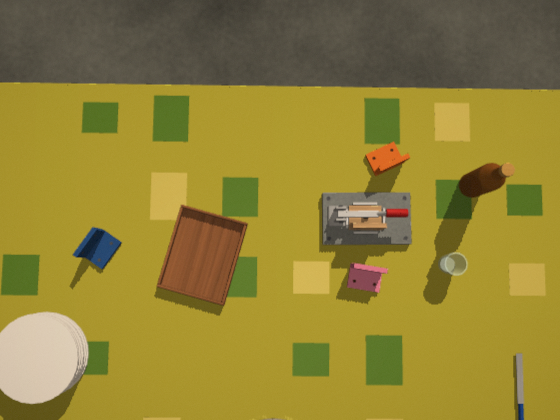

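Candidates in the top view: pale bracket in the jig (366,216) with the clamp's red handle (397,213), orange look-alike (386,157), pink look-alike (366,278) and blue spare (98,248). I choose the pale one under the clamp. Next I'll check it in a close crop and measure it.

Run:
```python
from h import *
z=np.load('top0.npz');p,d=z['p'],z['d']
c=cv2.resize(p[180:260,310:425],None,fx=6,fy=6,interpolation=cv2.INTER_CUBIC);save('crop0',c)
zs=np.load('scene0.npz')
c=cv2.resize(zs['p'][200:310,130:265],None,fx=5,fy=5,interpolation=cv2.INTER_CUBIC);save('crop1',c)
W=cloud('top',d); Ws=cloud('scene',zs['d'])
for n,PP,WW in(('top',p,W),('scene',zs['p'],Ws)):
    hsv=cv2.cvtColor(PP,cv2.COLOR_RGB2HSV)
    red=((hsv[...,0]<6)|(hsv[...,0]>174))&(hsv[...,1]>200)&(hsv[...,2]>80)
    k,l,st,ce=cv2.connectedComponentsWithStats(red.astype(np.uint8))
    for i in range(1,k):
        if st[i,4]>25:
            q=WW[l==i]; print(n,st[i],ce[i].round(1),np.median(q,0).round(4),q.min(0).round(3),q.max(0).round(3))
# jig region height levels
sub=W[185:255,315:420].reshape(-1,3)
print(np.histogram(sub[:,2],bins=np.arange(-.01,.13,.005)))
for nm,(u,v) in dict(tray=(203,255),spare=(98,248),tablec=(300,150)).items(): print(nm,W[v,u].round(4))
# board rect
m=(np.abs(W[...,2]-.018)<.006); mm=np.zeros(m.shape,np.uint8); mm[185:255,315:420]=m[185:255,315:420]
for nm,lo,hi,(a,b,c2,d2) in(('board',.010,.2,(185,255,315,420)),('tray',.010,.05,(195,315,150,255)),('spare',.006,.2,(220,275,70,125))):
    s=W[a:b,c2:d2].reshape(-1,3); s=s[(s[:,2]>lo)&(s[:,2]<hi)]
    r=cv2.minAreaRect((s[:,:2]*1000).astype(np.float32)); print(nm,r,len(s))
    print(cv2.boxPoints(r).round(0).tolist())
```

```text
top [387 210  21   7 126] [396.9 212.6] [ 0.6126 -0.2863  0.0887] [ 0.605 -0.311  0.082] [ 0.62  -0.263  0.095]
scene [154 246  25  15 210] [166.  252.9] [ 0.6204 -0.2869  0.0887] [ 0.613 -0.312  0.074] [ 0.624 -0.262  0.095]
(array([ 255, 1645,  798,   52,  845, 1905,  549,  272,  111,   12,    2,
         12,   23,   26,  190,  154,   31,   23,   69,  202,  128,    6,
          0,    0,    0,    0,    0,    0]), array([-0.01 , -0.005,  0.   ,  0.005,  0.01 ,  0.015,  0.02 ,  0.025,
        0.03 ,  0.035,  0.04 ,  0.045,  0.05 ,  0.055,  0.06 ,  0.065,
        0.07 ,  0.075,  0.08 ,  0.085,  0.09 ,  0.095,  0.1  ,  0.105,
        0.11 ,  0.115,  0.12 ,  0.125,  0.13 ]))
tray [0.5112 0.1777 0.0021]
spare [0.5257 0.4353 0.0104]
tablec [ 0.7807 -0.0619 -0.0034]
board ((606.0030517578125, -226.78717041015625), (128.36074829101562, 220.08778381347656), 0.610789954662323) 4560
[[541.0, -117.0], [543.0, -338.0], [671.0, -336.0], [669.0, -116.0]]
tray ((511.9373779296875, 178.70745849609375), (171.20359802246094, 210.49769592285156), 74.97416687011719) 1194
[[388.0, 123.0], [591.0, 69.0], [636.0, 234.0], [432.0, 289.0]]
spare ((512.2450561523438, 436.3348693847656), (62.91762161254883, 109.10157775878906), 54.78327560424805) 1049
[[450.0, 442.0], [539.0, 379.0], [575.0, 431.0], [486.0, 493.0]]
```

View pics/crop0.png

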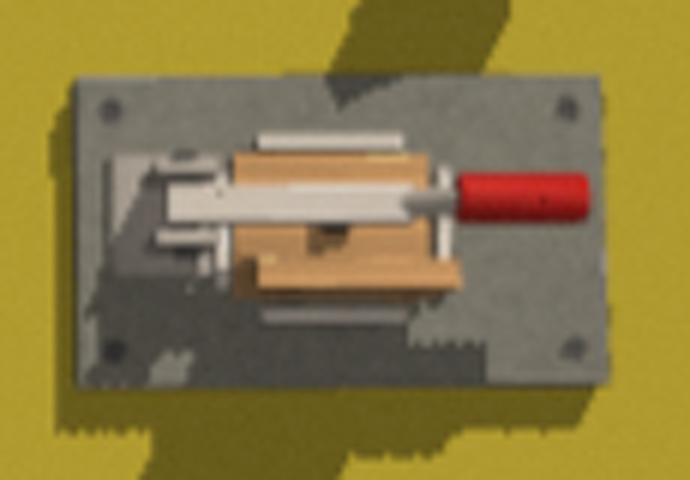

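View pics/crop1.png

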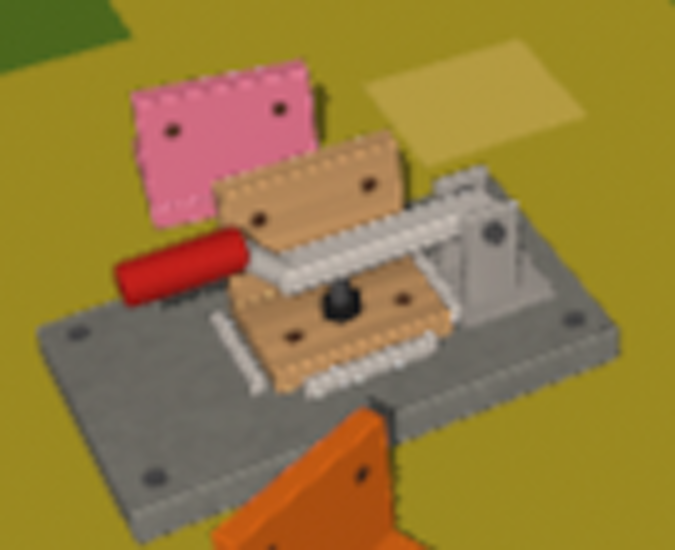

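The crops show the pale bracket under the steel arm, with its leg on the robot side (crop0 y≈275) and the red handle at crop0 (522,197). The clamp's x axis is about world +y. First I'll turn the tool so the jaws open along world x.

```bash
python3 -m creep '[{"rotation":[-0.124,0,0],"dp":[0,0,0],"hand":100},{"rotation":[-0.124,0,0],"dp":[0,0,0],"hand":100},{"rotation":[-0.124,0,0],"dp":[0,0,0],"hand":100},{"rotation":[-0.124,0,0],"dp":[0,0,0],"hand":100},{"rotation":[-0.124,0,0],"dp":[0,0,0],"hand":100},{"rotation":[-0.124,0,0],"dp":[0,0,0],"hand":100},{"rotation":[-0.124,0,0],"dp":[0,0,0],"hand":100},{"rotation":[-0.124,0,0],"dp":[0,0,0],"hand":100},{"rotation":[-0.124,0,0],"dp":[0,0,0],"hand":100},{"rotation":[-0.124,0,0],"dp":[0,0,0],"hand":100}]' 20
python3 - <<'E'
from h import *
for n in ('top','scene'):
    z=np.load(n+'0.npz');p,d=z['p'],z['d'];W=cloud(n,d)
    inb=(W[...,0]>.545)&(W[...,0]<.665)&(W[...,1]>-.34)&(W[...,1]<-.12)
    hsv=cv2.cvtColor(p,cv2.COLOR_RGB2HSV)
    # leg top: pale colour, z>.085, not red
    m=inb&(W[...,2]>.082)&(W[...,2]<.1)&(hsv[...,1]>60)&(hsv[...,0]>7)&(hsv[...,0]<25)
    q=W[m]; print(n,'legtop',len(q),np.percentile(q,[2,50,98],axis=0).round(4).tolist())
    m=inb&(W[...,2]>.045)&(W[...,2]<.1)&(hsv[...,1]<60)
    q=W[m]; print(n,'steel',len(q),np.percentile(q,[2,50,98],axis=0).round(4).tolist())
E
```

```text
time: 1.33
tcp_pos: [0.2354, -0.6857, 0.2187]
ee_rot: [[-0.0, -0.006, 1.0], [-0.0, 1.0, 0.006], [-1.0, -0.0, -0.0]]
force: [0.3, -0.4, -0.6]
width: 0.997
top legtop 209 [[0.5764, -0.2828, 0.0832], [0.583, -0.2251, 0.0893], [0.6033, -0.1832, 0.0953]]
top steel 389 [[0.5939, -0.2573, 0.0567], [0.6119, -0.1838, 0.0649], [0.6274, -0.1457, 0.0805]]
scene legtop 277 [[0.5785, -0.307, 0.0823], [0.5873, -0.2264, 0.0911], [0.6117, -0.1838, 0.094]]
scene steel 522 [[0.5983, -0.2557, 0.0473], [0.6182, -0.1866, 0.0664], [0.6303, -0.1465, 0.0758]]
```

```bash
python3 -m creep '[{"rotation":[0,0,0],"dp":[0,25,24],"hand":100},{"rotation":[0,0,0],"dp":[0,25,24],"hand":100},{"rotation":[0,0,0],"dp":[0,25,24],"hand":100},{"rotation":[0,0,0],"dp":[0,25,24],"hand":100},{"rotation":[0,0,0],"dp":[0,25,24],"hand":100},{"rotation":[0,0,0],"dp":[0,25,24],"hand":100},{"rotation":[0,0,0],"dp":[0,25,24],"hand":100},{"rotation":[0,0,0],"dp":[0,25,24],"hand":100},{"rotation":[0,0,0],"dp":[0,25,24],"hand":100},{"rotation":[0,0,0],"dp":[0,25,24],"hand":100}]' 20
python3 -m creep '[{"rotation":[0.006,0,0],"dp":[0,20,20],"hand":100},{"rotation":[0,0,0],"dp":[0,20,20],"hand":100},{"rotation":[0,0,0],"dp":[0,20,20],"hand":100},{"rotation":[0,0,0],"dp":[0,20,20],"hand":100},{"rotation":[0,0,0],"dp":[0,20,20],"hand":100},{"rotation":[0,0,0],"dp":[0,20,20],"hand":100},{"rotation":[0,0,0],"dp":[0,15,15],"hand":100},{"rotation":[0,0,0],"dp":[0,10,5],"hand":100},{"rotation":[0,0,0],"dp":[0,4,0],"hand":100},{"rotation":[0,0,0],"dp":[0,0,0],"hand":100}]' 20
python3 - <<'E'
from h import *
p,d=env.camera('wrist');save('w1',p);M=cam('wrist');W=cloud('wrist',d,M)
np.savez('w1.npz',p=p,d=d,W=W)
print([(r['centre'],r['confidence']) for r in env.place_of('wrist','clamp_grip')],[(r['centre'],r['confidence']) for r in env.place_of('wrist','bracket')])
hsv=cv2.cvtColor(p,cv2.COLOR_RGB2HSV)
red=((hsv[...,0]<6)|(hsv[...,0]>174))&(hsv[...,1]>200)&(hsv[...,2]>60)
k,l,st,ce=cv2.connectedComponentsWithStats(red.astype(np.uint8))
for i in range(1,k):
    if st[i,4]>60: q=W[l==i]; print(st[i],ce[i].round(1),np.percentile(q,[2,50,98],axis=0).round(4).tolist())
print(proj('wrist',[.615,-.287,.082],M), M[0]['fx'])
E
```

```text
time: 2.17
tcp_pos: [0.4764, -0.4345, 0.2188]
ee_rot: [[0.0, 0.0, 1.0], [-0.0, 1.0, -0.0], [-1.0, -0.0, 0.0]]
force: [1.3, 0.3, 0.1]
width: 0.999
time: 3.0
tcp_pos: [0.6157, -0.2868, 0.2185]
ee_rot: [[-0.001, 0.005, 1.0], [-0.0, 1.0, -0.005], [-1.0, -0.0, -0.001]]
force: [-0.6, 1.0, -0.0]
width: 1.001
[([274.5, 193.0], 0.97)] [([265.2, 117.6], 0.95), ([131.4, 119.6], 0.8), ([409.1, 161.6], 0.72)]
(np.float64(276.9224101432699), np.float64(191.90705160531635)) 357.0659509008952
```

```bash
ls pics
```

```text
crop0.png
crop1.png
scene0.png
top0.png
w1.png
```

View pics/w1.png

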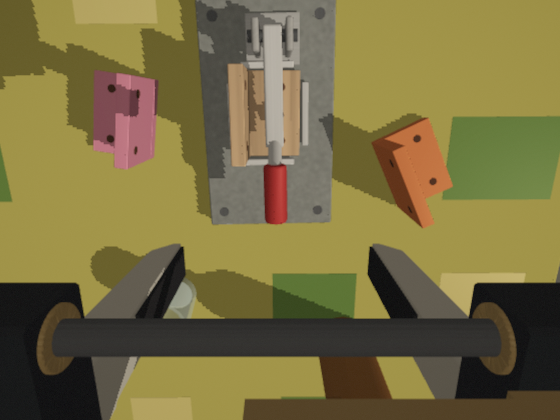

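Run:
```python
from h import *
z=np.load('w1.npz');p,W=z['p'],z['W'];
print(p[192,274],W[192,274])
hsv=cv2.cvtColor(p,cv2.COLOR_RGB2HSV);print(hsv[192,274])
def stats(n,m): q=W[m]; print(n,len(q),np.percentile(q,[2,50,98],axis=0).round(4).tolist())
inb=(W[...,0]>.545)&(W[...,0]<.665)&(W[...,1]>-.34)&(W[...,1]<-.12)
stats('red',inb&((hsv[...,0]<6)|(hsv[...,0]>174))&(hsv[...,1]>150)&(W[...,2]>.06))
pale=inb&(hsv[...,0]>7)&(hsv[...,0]<25)&(hsv[...,1]>60)
stats('legtop',pale&(abs(W[...,2]-.091)<.004))
stats('foot',pale&(abs(W[...,2]-.030)<.004))
```

```text
[154  46  42] [ 0.61254369 -0.28418262  0.09348894]
[  1 185 154]
red 1260 [[0.6043, -0.3113, 0.0853], [0.6135, -0.2862, 0.0915], [0.6228, -0.2625, 0.0939]]
legtop 1577 [[0.5777, -0.2597, 0.0899], [0.5836, -0.2195, 0.0919], [0.5893, -0.1836, 0.0933]]
foot 2745 [[0.5894, -0.2599, 0.0291], [0.6214, -0.2205, 0.0309], [0.6367, -0.1837, 0.0326]]
```

The wrist view shows the red handle at (275,193), the pale bracket's leg at (238,115), pink at (120,115) and orange at (415,165). The handle centre is about (0.6135, -0.287, 0.082), which agrees with the other cameras. Descending onto it.

```bash
python3 -m creep '[{"rotation":[0.005,0,0],"dp":[20,0,-2],"hand":100},{"rotation":[0,0,0],"dp":[20,0,0],"hand":100},{"rotation":[0,0,0],"dp":[20,0,0],"hand":100},{"rotation":[0,0,0],"dp":[20,0,0],"hand":100},{"rotation":[0,0,0],"dp":[20,0,0],"hand":100},{"rotation":[0,0,0],"dp":[20,0,0],"hand":100},{"rotation":[0,0,0],"dp":[18,0,0],"hand":100},{"rotation":[0,0,0],"dp":[12,0,0],"hand":100},{"rotation":[0,0,0],"dp":[5,0,0],"hand":80},{"rotation":[0,0,0],"dp":[0,0,0],"hand":50}]' 20
python3 -m creep '[{"rotation":[0,0,0],"dp":[0,0,0],"hand":10},{"rotation":[0,0,0],"dp":[0,0,0],"hand":5},{"rotation":[0,0,0],"dp":[0,0,0],"hand":5},{"rotation":[0,0,0],"dp":[0,0,0],"hand":5},{"rotation":[0,0,0],"dp":[0,0,0],"hand":5},{"rotation":[0,0,0],"dp":[0,0,0],"hand":5},{"rotation":[0,0,0],"dp":[0,0,0],"hand":5},{"rotation":[0,0,0],"dp":[0,0,0],"hand":5},{"rotation":[0,0,0],"dp":[0,0,0],"hand":5},{"rotation":[0,0,0],"dp":[0,0,0],"hand":5}]' 20
```

```text
time: 3.98
tcp_pos: [0.6133, -0.2881, 0.0626]
ee_rot: [[-0.002, 0.012, 1.0], [0.0, 1.0, -0.012], [-1.0, 0.0, -0.002]]
force: [0.1, 0.0, 0.1]
width: 0.902
time: 4.82
tcp_pos: [0.6149, -0.2874, 0.0637]
ee_rot: [[0.001, 0.011, 1.0], [-0.0, 1.0, -0.011], [-1.0, -0.0, 0.001]]
force: [-1.3, 0.0, -1.2]
width: 0.209
```

Run:
```python
from h import *
s=env.get_state();print(s['time'],s['tcp_pos'],s['width'],s['force'])
p,d=env.camera('wrist');save('w2',p)
# waypoints about the hinge, 6 deg/row
t=np.radians(np.arange(0,121,6)); y0,z0=s['tcp_pos'][1],s['tcp_pos'][2]+.019
a0=np.arctan2(.022,-.130);r=np.hypot(.13,.022)
y=r*np.cos(a0-t);z=r*np.sin(a0-t)
for i in range(1,len(t)): print(int(np.degrees(t[i])+.5),np.round([-(z[i]-z[i-1])*1e3,(y[i]-y[i-1])*1e3],1).tolist())
```

```text
4.8167 [ 0.61486821 -0.28736461  0.06369354] 0.20939763175019546 [-1.33993074  0.01819899 -1.18411397]
6 [-13.5, 3.0]
12 [-13.1, 4.4]
18 [-12.5, 5.7]
24 [-11.9, 7.0]
30 [-11.1, 8.2]
36 [-10.2, 9.3]
42 [-9.1, 10.4]
48 [-8.0, 11.3]
54 [-6.8, 12.0]
60 [-5.5, 12.7]
66 [-4.1, 13.2]
72 [-2.7, 13.5]
78 [-1.3, 13.7]
84 [0.1, 13.8]
90 [1.6, 13.7]
96 [3.0, 13.5]
102 [4.4, 13.1]
108 [5.7, 12.5]
114 [7.0, 11.9]
120 [8.2, 11.1]
```

```bash
python3 -m creep '[{"rotation":[0,0,0],"dp":[-13.5,3,0],"hand":5},{"rotation":[0,0,0],"dp":[-13.1,4.4,0],"hand":5},{"rotation":[0,0,0],"dp":[-12.5,5.7,-0.1],"hand":5},{"rotation":[0,0,0],"dp":[-11.9,7,-0.1],"hand":5},{"rotation":[0,0,0],"dp":[-11.1,8.2,-0.1],"hand":5},{"rotation":[0,0,0],"dp":[-10.2,9.3,-0.1],"hand":5},{"rotation":[0,0,0],"dp":[-9.1,10.4,-0.1],"hand":5},{"rotation":[0,0,0],"dp":[-8,11.3,-0.1],"hand":5},{"rotation":[0,0,0],"dp":[-6.8,12,-0.1],"hand":5},{"rotation":[0,0,0],"dp":[-5.5,12.7,-0.1],"hand":5}]' 20
python3 - <<'E'
from h import *
s=env.get_state();print(s['time'],s['tcp_pos'],s['width'],s['force'])
p,d=env.camera('scene');save('s3',p[150:320,100:320].repeat(3,0).repeat(3,1))
E
```

```text
time: 5.7
tcp_pos: [0.6135, -0.2028, 0.166]
ee_rot: [[-0.001, 0.011, 1.0], [-0.001, 1.0, -0.011], [-1.0, -0.001, -0.001]]
force: [0.4, -1.0, -2.5]
width: 0.215
5.7 [ 0.61349563 -0.20281769  0.16601934] 0.21480269115106337 [ 0.39269014 -0.97034496 -2.52074559]
```

View pics/s3.png

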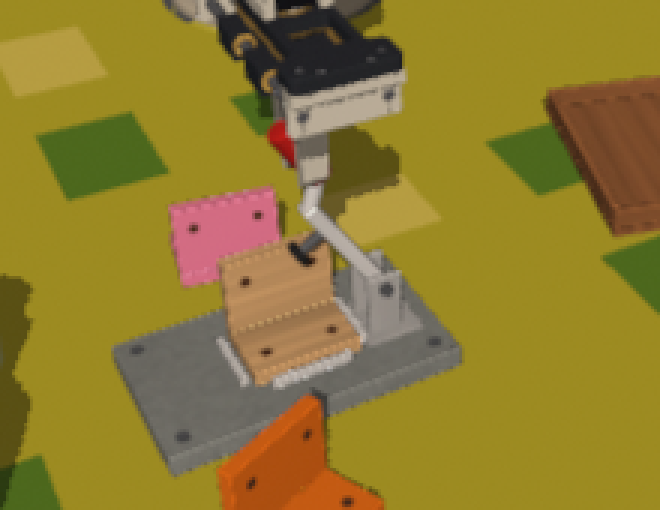

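The clamp arm is swinging with the gripper: the red handle is in the fingers at crop (285,145), and the bracket is still seated in the jig. Continuing over the top.

```bash
python3 -m creep '[{"rotation":[0,0,0],"dp":[-4.1,13.2,-0.1],"hand":5},{"rotation":[0,0,0],"dp":[-2.7,13.5,-0.1],"hand":5},{"rotation":[0,0,0],"dp":[-1.3,13.7,-0.1],"hand":5},{"rotation":[0,0,0],"dp":[0.1,13.8,-0.1],"hand":5},{"rotation":[0,0,0],"dp":[1.6,13.7,-0.1],"hand":5},{"rotation":[0,0,0],"dp":[3,13.5,-0.1],"hand":5},{"rotation":[0,0,0],"dp":[4.4,13.1,-0.1],"hand":5},{"rotation":[0,0,0],"dp":[5.7,12.5,-0.1],"hand":5},{"rotation":[0,0,0],"dp":[7,11.9,-0.1],"hand":5},{"rotation":[0,0,0],"dp":[7.5,10,-0.1],"hand":5}]' 20
python3 -m creep '[{"rotation":[0,0,0],"dp":[0,0,0],"hand":5},{"rotation":[0,0,0],"dp":[0,0,0],"hand":5},{"rotation":[0,0,0],"dp":[0,0,0],"hand":70},{"rotation":[0,0,0],"dp":[0,0,0],"hand":70},{"rotation":[0,0,0],"dp":[0,0,0],"hand":70},{"rotation":[0,0,0],"dp":[0,0,0],"hand":70},{"rotation":[0,0,0],"dp":[-5,0,0],"hand":70},{"rotation":[0,0,0],"dp":[-15,0,0],"hand":70},{"rotation":[0,0,0],"dp":[-25,0,0],"hand":70},{"rotation":[0,0,0],"dp":[-30,0,0],"hand":70}]' 20
python3 - <<'E'
from h import *
s=env.get_state();print(s['time'],s['tcp_pos'],s['width'],s['force'])
p,d=env.camera('scene');save('s4',p[130:320,100:360].repeat(3,0).repeat(3,1))
E
```

```text
time: 6.58
tcp_pos: [0.6152, -0.0722, 0.1438]
ee_rot: [[0.001, 0.01, 1.0], [0.001, 1.0, -0.01], [-1.0, 0.001, 0.001]]
force: [-0.2, 0.4, -0.1]
width: 0.054
time: 7.42
tcp_pos: [0.6138, -0.0748, 0.219]
ee_rot: [[-0.003, 0.011, 1.0], [0.0, 1.0, -0.011], [-1.0, 0.0, -0.003]]
force: [0.9, 0.4, 0.4]
width: 0.576
7.4167 [ 0.61378637 -0.07478233  0.21903561] 0.5756620596267449 [0.91516111 0.36043776 0.42234497]
```

View pics/s4.png

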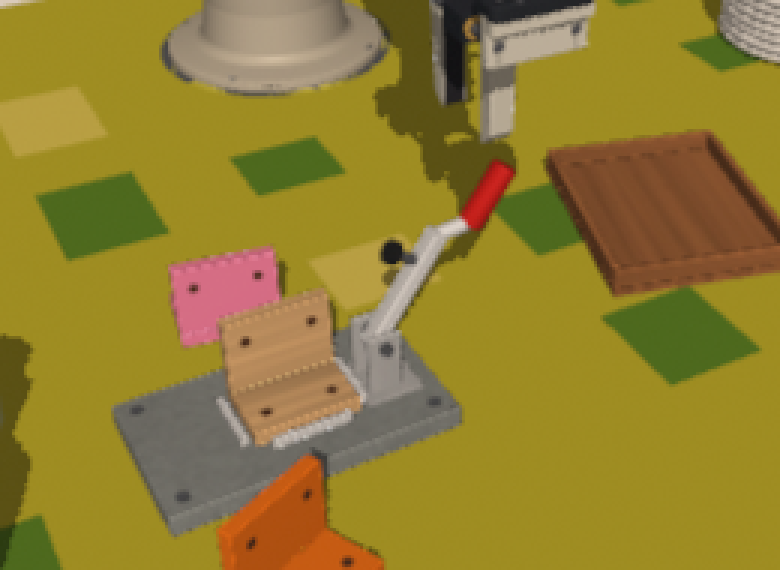

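The clamp is open past upright: red handle at crop (490,195), black plunger at (393,252). The bracket is undisturbed in the jig. The handle slid out of the fingers near the end (width 0.054), so I'll measure the clamp angle while moving over the bracket.

```bash
python3 -m creep '[{"rotation":[-0.011,0,0],"dp":[0,-8,-2],"hand":60},{"rotation":[0,0,0],"dp":[0,-18,-4],"hand":60},{"rotation":[0,0,0],"dp":[0,-20,-4],"hand":60},{"rotation":[0,0,0],"dp":[0,-20,-4],"hand":60},{"rotation":[0,0,0],"dp":[0,-20,-4],"hand":60},{"rotation":[0,0,0],"dp":[0,-20,-4],"hand":60},{"rotation":[0,0,0],"dp":[0,-20,-4],"hand":60},{"rotation":[0,0,0],"dp":[0,-15,-3],"hand":60},{"rotation":[0,0,0],"dp":[0,-5,-1],"hand":60},{"rotation":[0,0,0],"dp":[0,0,0],"hand":60}]' 20
python3 - <<'E'
from h import *
s=env.get_state();print(s['time'],s['tcp_pos'],s['width'],s['force'])
for n in('wrist','scene','top'):
    p,d=env.camera(n);M=cam(n);W=cloud(n,d,M);save(n+'5',p)
    hsv=cv2.cvtColor(p,cv2.COLOR_RGB2HSV)
    def stats(nm,m):
        q=W[m]
        if len(q)>20: print(n,nm,len(q),np.percentile(q,[2,50,98],axis=0).round(4).tolist())
        return q
    inb=(W[...,0]>.545)&(W[...,0]<.665)&(W[...,1]>-.34)&(W[...,1]<0.0)
    stats('red',inb&((hsv[...,0]<6)|(hsv[...,0]>174))&(hsv[...,1]>150)&(W[...,2]>.06))
    pale=inb&(hsv[...,0]>7)&(hsv[...,0]<25)&(hsv[...,1]>60)&(W[...,1]<-.15)
    q=stats('legtop',pale&(abs(W[...,2]-.091)<.004))
    if len(q)>20: r=cv2.minAreaRect((q[:,:2]*1000).astype(np.float32));print(r)
    stats('foot',pale&(abs(W[...,2]-.030)<.004))
E
```

```text
time: 8.3
tcp_pos: [0.5836, -0.2225, 0.2184]
ee_rot: [[-0.001, 0.003, 1.0], [-0.0, 1.0, -0.003], [-1.0, -0.0, -0.001]]
force: [-0.3, 0.0, -0.6]
width: 0.598
8.3 [ 0.58364156 -0.22248337  0.2184474 ] 0.5978209838832782 [-0.28014073  0.02683616 -0.57690416]
wrist legtop 1297 [[0.5788, -0.2563, 0.0904], [0.5842, -0.216, 0.0921], [0.5901, -0.1793, 0.0935]]
((584.2589111328125, -218.50576782226562), (11.673381805419922, 79.57465362548828), 0.22766226530075073)
wrist foot 3590 [[0.5924, -0.257, 0.0296], [0.615, -0.2166, 0.0311], [0.6373, -0.1798, 0.0326]]
scene red 174 [[0.6094, -0.081, 0.1358], [0.6168, -0.0644, 0.1569], [0.6203, -0.048, 0.1778]]
scene legtop 176 [[0.5777, -0.2591, 0.0872], [0.586, -0.2204, 0.0919], [0.5905, -0.1836, 0.0944]]
((584.076416015625, -221.07217407226562), (16.267019271850586, 78.55663299560547), 0.876503586769104)
scene foot 666 [[0.5864, -0.2605, 0.0269], [0.6146, -0.2229, 0.0312], [0.6387, -0.1825, 0.0335]]
top red 118 [[0.6022, -0.0814, 0.1397], [0.6095, -0.0622, 0.166], [0.6179, -0.0445, 0.1781]]
top legtop 96 [[0.578, -0.2297, 0.0875], [0.5831, -0.2045, 0.0902], [0.588, -0.181, 0.0941]]
((582.9589233398438, -205.63194274902344), (49.73609161376953, 11.656352996826172), 88.18426513671875)
top foot 341 [[0.5946, -0.2413, 0.0263], [0.6152, -0.2098, 0.0291], [0.6351, -0.182, 0.0332]]
```

View pics/wrist5.png

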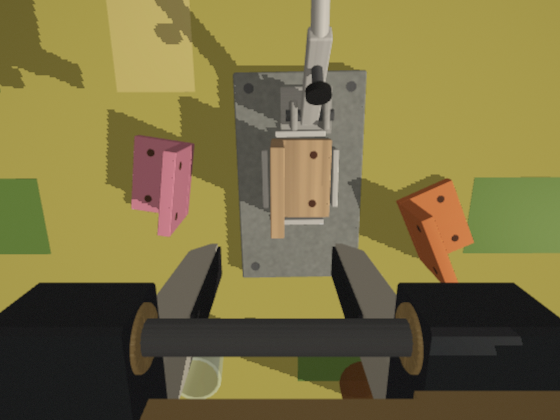

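The wrist view shows the bracket leg at (277,187), square to the jaws, with the clamp arm out of the way at (318,90). The clamp rests near its stop. Descending onto the leg at (0.584, -0.221).

```bash
python3 -m creep '[{"rotation":[-0.003,0,0],"dp":[15,2,0],"hand":60},{"rotation":[0,0,0],"dp":[22,0,0],"hand":60},{"rotation":[0,0,0],"dp":[22,0,0],"hand":60},{"rotation":[0,0,0],"dp":[22,0,0],"hand":60},{"rotation":[0,0,0],"dp":[22,0,0],"hand":60},{"rotation":[0,0,0],"dp":[20,0,0],"hand":60},{"rotation":[0,0,0],"dp":[18,0,0],"hand":60},{"rotation":[0,0,0],"dp":[15,0,0],"hand":60},{"rotation":[0,0,0],"dp":[10,0,0],"hand":60},{"rotation":[0,0,0],"dp":[2,0,0],"hand":60}]' 20
python3 -m creep '[{"rotation":[0,0,0],"dp":[0,0,0],"hand":20},{"rotation":[0,0,0],"dp":[0,0,0],"hand":0},{"rotation":[0,0,0],"dp":[0,0,0],"hand":0},{"rotation":[0,0,0],"dp":[0,0,0],"hand":0},{"rotation":[0,0,0],"dp":[0,0,0],"hand":0},{"rotation":[0,0,0],"dp":[0,0,0],"hand":0},{"rotation":[0,0,0],"dp":[0,0,0],"hand":0},{"rotation":[0,0,0],"dp":[0,0,0],"hand":0},{"rotation":[0,0,0],"dp":[0,0,0],"hand":0},{"rotation":[0,0,0],"dp":[0,0,0],"hand":0}]' 20
```

```text
time: 9.28
tcp_pos: [0.5843, -0.2169, 0.0494]
ee_rot: [[-0.002, -0.005, 1.0], [0.001, 1.0, 0.005], [-1.0, 0.001, -0.002]]
force: [-0.0, -0.7, -0.4]
width: 0.602
time: 10.12
tcp_pos: [0.5847, -0.2186, 0.0514]
ee_rot: [[0.0, -0.003, 1.0], [-0.0, 1.0, 0.003], [-1.0, -0.0, 0.0]]
force: [-1.1, -0.2, 4.6]
width: 0.129
```

The grip reads 12 mm, which matches the leg. Lifting straight up.

```bash
python3 -m creep '[{"rotation":[0,0,0],"dp":[-4,0,0],"hand":0},{"rotation":[0,0,0],"dp":[-7,0,0],"hand":0},{"rotation":[0,0,0],"dp":[-10,0,0],"hand":0},{"rotation":[0,0,0],"dp":[-15,0,0],"hand":0},{"rotation":[0,0,0],"dp":[-18,0,0],"hand":0},{"rotation":[0,0,0],"dp":[-18,0,0],"hand":0},{"rotation":[0,0,0],"dp":[-18,0,0],"hand":0},{"rotation":[0,0,0],"dp":[-18,0,0],"hand":0},{"rotation":[0,0,0],"dp":[-10,0,0],"hand":0},{"rotation":[0,0,0],"dp":[-4,0,0],"hand":0}]' 25
python3 - <<'E'
from h import *
s=env.get_state();print(s['time'],s['tcp_pos'],s['width'],s['force'])
p,d=env.camera('scene');save('s6',p[100:320,100:440].repeat(2,0).repeat(2,1))
p,d=env.camera('wrist');save('w6',p)
p,d=env.camera('top');np.savez('t6.npz',p=p,d=d);print([(np.round(r['centre']).tolist(),r['confidence']) for r in env.place_of('top','tray')])
W=cloud('top',d)
s=W[195:315,150:255].reshape(-1,3); t=s[(s[:,2]>.018)&(s[:,2]<.035)]
print(cv2.minAreaRect((t[:,:2]*1000).astype(np.float32)),len(t)); print(np.median(W[240:270,190:215],(0,1)))
E
```

```text
time: 10.95
tcp_pos: [0.5854, -0.2187, 0.1754]
ee_rot: [[0.003, -0.003, 1.0], [-0.001, 1.0, 0.003], [-1.0, -0.001, 0.003]]
force: [-0.3, -0.8, -0.2]
width: 0.127
10.95 [ 0.58543771 -0.21870672  0.17544691] 0.12692166971813174 [-0.32348724 -0.84351916 -0.17300167]
[([202.0, 254.0], 0.64)]
((511.69183349609375, 178.6111297607422), (171.12411499023438, 210.19163513183594), 74.82685852050781) 896
[0.51233943 0.17976592 0.00517925]
```

View pics/s6.png

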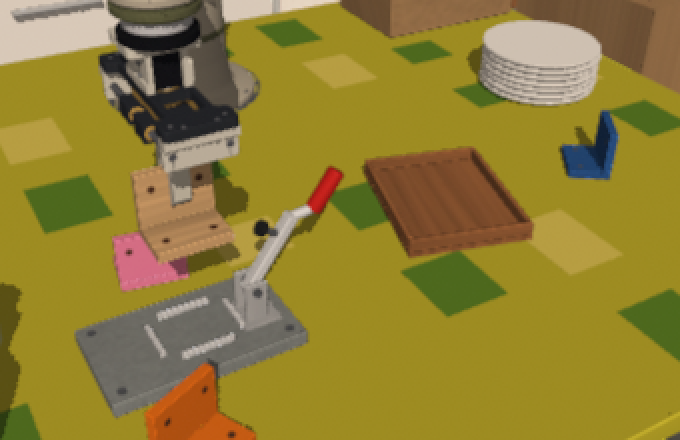

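View pics/w6.png

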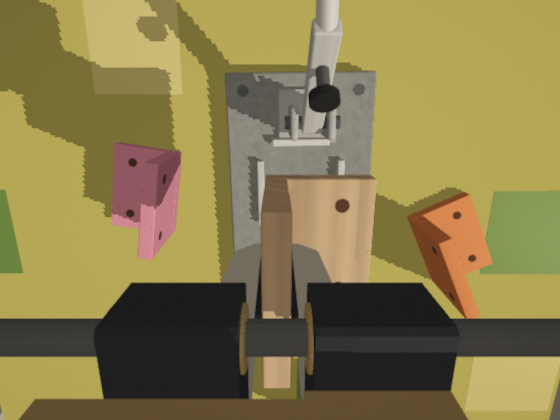

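The bracket hangs upright in the fingers (crop (180,210)), the jig is empty, and the clamp is still open (handle (325,190)). The tray is at (450,200). I'll go up and back to clear the open clamp, then across.

```bash
python3 -m creep '[{"rotation":[0,0,0],"dp":[-3,0,-4],"hand":0},{"rotation":[0,0,0],"dp":[-6,0,-8],"hand":0},{"rotation":[0,0,0],"dp":[-7,0,-12],"hand":0},{"rotation":[0,0,0],"dp":[-8,0,-13],"hand":0},{"rotation":[0,0,0],"dp":[-8,0,-13],"hand":0},{"rotation":[0,0,0],"dp":[-8,0,-13],"hand":0},{"rotation":[0,0,0],"dp":[-8,0,-13],"hand":0},{"rotation":[0,0,0],"dp":[-6,0,-11],"hand":0},{"rotation":[0,0,0],"dp":[-4,0,-7],"hand":0},{"rotation":[0,0,0],"dp":[-2,0,-3],"hand":0}]' 25
python3 -m creep '[{"rotation":[0,0,0],"dp":[0,8,0],"hand":0},{"rotation":[0,0,0],"dp":[0,16,0],"hand":0},{"rotation":[0,0,0],"dp":[0,22,0],"hand":0},{"rotation":[0,0,0],"dp":[0,24,0],"hand":0},{"rotation":[0,0,0],"dp":[0,24,0],"hand":0},{"rotation":[0,0,0],"dp":[0,24,0],"hand":0},{"rotation":[0,0,0],"dp":[0,24,0],"hand":0},{"rotation":[0,0,0],"dp":[0,24,0],"hand":0},{"rotation":[0,0,0],"dp":[0,24,0],"hand":0},{"rotation":[0,0,0],"dp":[0,24,0],"hand":0}]' 25
```

```text
time: 11.98
tcp_pos: [0.4865, -0.2191, 0.2341]
ee_rot: [[0.001, -0.002, 1.0], [-0.001, 1.0, 0.002], [-1.0, -0.001, 0.001]]
force: [0.1, -0.5, -0.3]
width: 0.128
time: 12.82
tcp_pos: [0.4872, -0.0026, 0.2328]
ee_rot: [[-0.0, -0.004, 1.0], [0.001, 1.0, 0.004], [-1.0, 0.001, -0.0]]
force: [1.1, 0.1, -0.6]
width: 0.126
```

```bash
python3 -m creep '[{"rotation":[0,0,0],"dp":[0,24,0],"hand":0},{"rotation":[0,0,0],"dp":[0,24,0],"hand":0},{"rotation":[0,0,0],"dp":[0,24,0],"hand":0},{"rotation":[0,0,0],"dp":[0,24,0],"hand":0},{"rotation":[0,0,0],"dp":[0,24,0],"hand":0},{"rotation":[0,0,0],"dp":[0,22,0],"hand":0},{"rotation":[0,0,0],"dp":[0,20,0],"hand":0},{"rotation":[0,0,0],"dp":[0,14,0],"hand":0},{"rotation":[0,0,0],"dp":[0,5,0],"hand":0},{"rotation":[0,0,0],"dp":[0,1,0],"hand":0}]' 25
python3 -m creep '[{"rotation":[0,0,0],"dp":[10,0,0],"hand":0},{"rotation":[0,0,0],"dp":[18,0,0],"hand":0},{"rotation":[0,0,0],"dp":[20,0,0],"hand":0},{"rotation":[0,0,0],"dp":[20,0,0],"hand":0},{"rotation":[0,0,0],"dp":[20,0,0],"hand":0},{"rotation":[0,0,0],"dp":[20,0,0],"hand":0},{"rotation":[0,0,0],"dp":[18,0,0],"hand":0},{"rotation":[0,0,0],"dp":[15,0,0],"hand":0},{"rotation":[0,0,0],"dp":[12,0,0],"hand":0},{"rotation":[0,0,0],"dp":[5,0,0],"hand":0}]' 25
python3 - <<'E'
from h import *
s=env.get_state();print(s['time'],s['tcp_pos'],s['width'],s['force'])
p,d=env.camera('scene');save('s7',p[100:320,180:440].repeat(3,0).repeat(3,1))
E
```

```text
time: 13.65
tcp_pos: [0.4862, 0.179, 0.2327]
ee_rot: [[-0.001, -0.006, 1.0], [0.001, 1.0, 0.006], [-1.0, 0.001, -0.001]]
force: [-0.0, -0.5, -0.9]
width: 0.125
time: 14.48
tcp_pos: [0.4856, 0.1756, 0.0729]
ee_rot: [[-0.003, -0.002, 1.0], [-0.001, 1.0, 0.002], [-1.0, -0.001, -0.003]]
force: [0.5, 0.5, -0.9]
width: 0.127
14.4833 [0.48557383 0.17556844 0.07294163] 0.12706355623429455 [ 0.53619501  0.54589826 -0.887207  ]
```

View pics/s7.png

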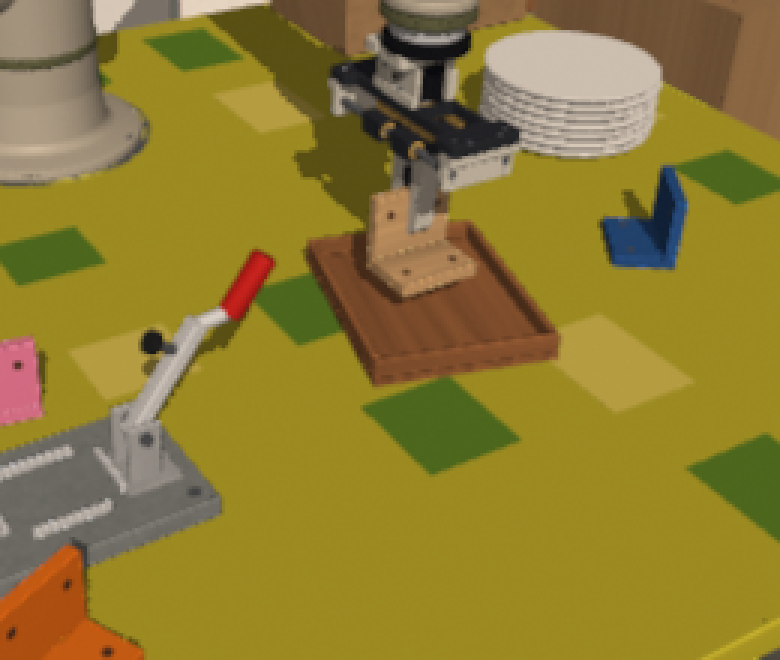

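The bracket is upright over the tray (crop (415,250)), about 32 mm above the floor. The clamp is still open (handle (248,285)) and blue stands untouched (645,220). Lowering gently.

```bash
python3 -m creep '[{"rotation":[0,0,0],"dp":[4,0,0],"hand":0},{"rotation":[0,0,0],"dp":[6,0,0],"hand":0},{"rotation":[0,0,0],"dp":[6,0,0],"hand":0},{"rotation":[0,0,0],"dp":[5,0,0],"hand":0},{"rotation":[0,0,0],"dp":[4,0,0],"hand":0},{"rotation":[0,0,0],"dp":[2,0,0],"hand":0},{"rotation":[0,0,0],"dp":[1,0,0],"hand":0},{"rotation":[0,0,0],"dp":[1,0,0],"hand":0},{"rotation":[0,0,0],"dp":[0,0,0],"hand":0},{"rotation":[0,0,0],"dp":[0,0,0],"hand":0}]' 25
```

```text
time: 15.37
tcp_pos: [0.4865, 0.1773, 0.0462]
ee_rot: [[0.0, -0.003, 1.0], [0.0, 1.0, 0.003], [-1.0, 0.0, 0.0]]
force: [1.2, -0.1, 0.0]
width: 0.13
```

```bash
python3 -m creep '[{"rotation":[0,0,0],"dp":[1,0,0],"hand":0},{"rotation":[0,0,0],"dp":[1,0,0],"hand":0},{"rotation":[0,0,0],"dp":[1,0,0],"hand":0},{"rotation":[0,0,0],"dp":[0.5,0,0],"hand":0},{"rotation":[0,0,0],"dp":[0.5,0,0],"hand":0},{"rotation":[0,0,0],"dp":[0.5,0,0],"hand":0},{"rotation":[0,0,0],"dp":[0.5,0,0],"hand":0},{"rotation":[0,0,0],"dp":[0,0,0],"hand":0},{"rotation":[0,0,0],"dp":[0,0,0],"hand":0},{"rotation":[0,0,0],"dp":[0,0,0],"hand":0}]' 25
```

```text
time: 16.2
tcp_pos: [0.4865, 0.1772, 0.0411]
ee_rot: [[-0.0, -0.003, 1.0], [-0.0, 1.0, 0.003], [-1.0, -0.0, -0.0]]
force: [0.2, -0.1, -0.7]
width: 0.124
```

```bash
python3 -m creep '[{"rotation":[0,0,0],"dp":[0.3,0,0],"hand":0},{"rotation":[0,0,0],"dp":[0.3,0,0],"hand":0},{"rotation":[0,0,0],"dp":[0.3,0,0],"hand":0},{"rotation":[0,0,0],"dp":[0.3,0,0],"hand":0},{"rotation":[0,0,0],"dp":[0,0,0],"hand":0},{"rotation":[0,0,0],"dp":[0,0,0],"hand":0},{"rotation":[0,0,0],"dp":[0,0,0],"hand":0},{"rotation":[0,0,0],"dp":[0,0,0],"hand":0},{"rotation":[0,0,0],"dp":[0,0,0],"hand":0},{"rotation":[0,0,0],"dp":[0,0,0],"hand":0}]' 25
python3 - <<'E'
from h import *
s=env.get_state();print(s['time'],s['tcp_pos'],s['width'],s['force'])
p,d=env.camera('scene');save('s8',p[160:240,270:380].repeat(7,0).repeat(7,1))
E
```

```text
time: 17.03
tcp_pos: [0.4865, 0.1773, 0.0403]
ee_rot: [[0.0, -0.003, 1.0], [-0.0, 1.0, 0.003], [-1.0, -0.0, 0.0]]
force: [-1.1, -0.4, 6.9]
width: 0.126
17.0333 [0.48653363 0.17726006 0.04033966] 0.12586050816138045 [-1.11560973 -0.44177689  6.90039399]
```

View pics/s8.png

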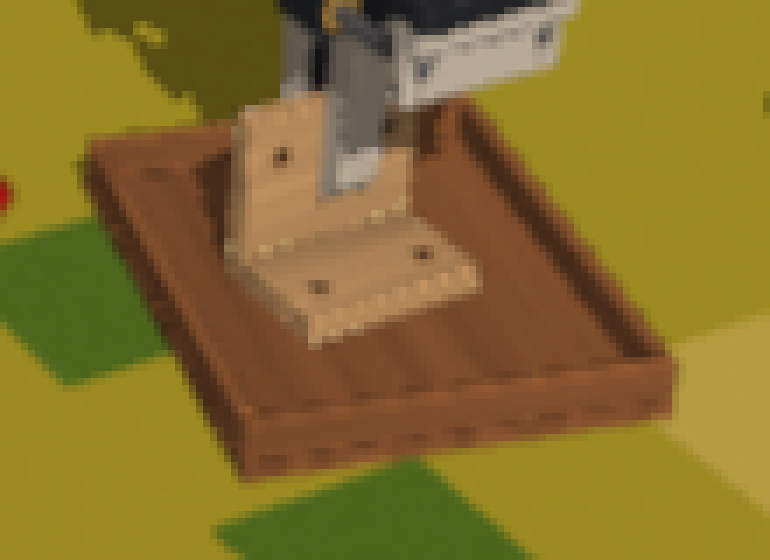

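Contact with the floor is made: 6.9 N upward at the expected height, with the foot flat on the tray floor (crop (370,290)). Releasing, then straight up.

```bash
python3 -m creep '[{"rotation":[0,0,0],"dp":[0,0,0],"hand":20},{"rotation":[0,0,0],"dp":[0,0,0],"hand":40},{"rotation":[0,0,0],"dp":[0,0,0],"hand":50},{"rotation":[0,0,0],"dp":[0,0,0],"hand":50},{"rotation":[0,0,0],"dp":[0,0,0],"hand":50},{"rotation":[0,0,0],"dp":[-4,0,0],"hand":50},{"rotation":[0,0,0],"dp":[-10,0,0],"hand":50},{"rotation":[0,0,0],"dp":[-20,0,0],"hand":50},{"rotation":[0,0,0],"dp":[-25,0,0],"hand":50},{"rotation":[0,0,0],"dp":[-25,0,0],"hand":50}]' 20
python3 -m creep '[{"rotation":[0,0,0],"dp":[-25,0,0],"hand":50},{"rotation":[0,0,0],"dp":[-25,0,0],"hand":50},{"rotation":[0,0,0],"dp":[-20,0,0],"hand":50},{"rotation":[0,0,0],"dp":[-10,0,0],"hand":50},{"rotation":[0,0,0],"dp":[-5,0,0],"hand":50},{"rotation":[0,0,0],"dp":[0,0,0],"hand":50},{"rotation":[0,0,0],"dp":[0,0,0],"hand":50},{"rotation":[0,0,0],"dp":[0,0,0],"hand":50},{"rotation":[0,0,0],"dp":[0,0,0],"hand":50},{"rotation":[0,0,0],"dp":[0,0,0],"hand":50}]' 20
python3 - <<'E'
from h import *
s=env.get_state();print(s['time'],s['tcp_pos'],s['width'],s['force'])
p,d=env.camera('scene');save('s9',p[100:320,130:440].repeat(2,0).repeat(2,1))
p,d=env.camera('wrist');save('w9',p);W=cloud('wrist',d)
hsv=cv2.cvtColor(p,cv2.COLOR_RGB2HSV)
inb=(W[...,0]>.40)&(W[...,0]<.6)&(W[...,1]>.1)&(W[...,1]<.26)
q=W[inb&(abs(W[...,2]-.080)<.006)];print('legtop',np.percentile(q,[2,50,98],axis=0).round(4).tolist())
q=W[inb&(abs(W[...,2]-.019)<.005)];print('foottop',np.percentile(q,[2,50,98],axis=0).round(4).tolist())
E
```

```text
time: 17.92
tcp_pos: [0.486, 0.1772, 0.1253]
ee_rot: [[-0.001, -0.003, 1.0], [-0.0, 1.0, 0.003], [-1.0, -0.0, -0.001]]
force: [1.1, -0.1, 0.5]
width: 0.498
time: 18.75
tcp_pos: [0.4861, 0.1771, 0.208]
ee_rot: [[-0.002, -0.003, 1.0], [-0.001, 1.0, 0.003], [-1.0, -0.001, -0.002]]
force: [0.1, 0.6, 0.7]
width: 0.5
18.75 [0.48609908 0.17714949 0.20798926] 0.5002971396646082 [0.05765405 0.59910577 0.71590541]
legtop [[0.4802, 0.1376, 0.0793], [0.4861, 0.1797, 0.0811], [0.4919, 0.2146, 0.0825]]
foottop [[0.4099, 0.1054, 0.0153], [0.5138, 0.174, 0.0201], [0.5934, 0.2349, 0.0229]]
```

View pics/s9.png

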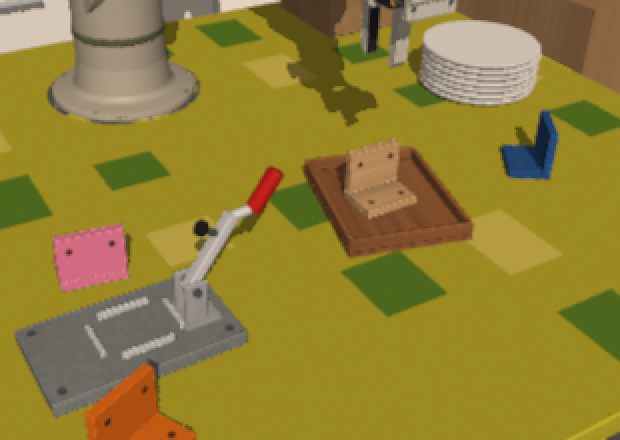

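View pics/w9.png

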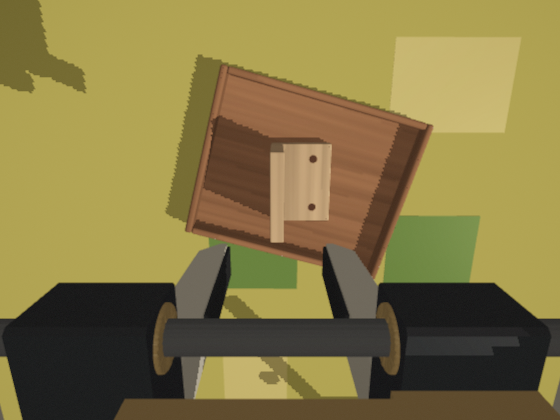

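The pale bracket stands on its foot near the middle of the tray (scene crop (378,180), wrist (300,185)). Its leg top is at 81 mm, where 80 mm is expected. The clamp is open (handle (265,190)), the blue bracket is unmoved, and the gripper is clear. Handing in.

Run:
```python
from h import *
print(env.finish_job())
```

```text
the job is handed in; nothing more can be done
None
```

The job is handed in at about 19 s of the 58 s allowed. The clamp stands open and the pale bracket stands on its foot in the tray.

- **Clamp:** I swung the red-handled arm over to near its stop, and it stayed open by itself from then until the last pictures. The handle slid out of the fingers near the end of the swing, past upright, so the last few degrees happened without the gripper holding it.
- **Bracket:** I lifted it straight out by its leg and lowered it until the tray floor pushed back at about 7 N. Then I released it and moved the gripper straight up, clear of everything.
- **Last checks:** The leg top measured 81 mm, where 80 mm is expected, so the foot is flat on the tray floor near the middle. The pictures show the blue, pink and orange brackets where they were.
- **Forces:** The wrist readings I saw stayed at about 7 N or less. They come only from the end of each move, so I did not see any peaks in between.

No final check failed or disagreed.

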